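# Fit a glaze label holder behind the shelf lip and hold it while it sets

### The arm

A 6-joint arm with a two-finger parallel gripper is mounted at the origin on the work surface. World frame = base frame: x ahead of the robot, y to its left, z up, the work surface at z = 0. Lengths are in m, angles in rad, forces in N, time in s.
With the tool pointing down it reaches from about 0.35 to 0.85 m from the base axis. Payload 8.1 kg.
Tool frame: the origin (TCP) lies midway between the tips of the shut fingers; the grasp point (between the pads) lies 19 mm behind it; y points along the fingers, z is the direction in which the jaws open and shut, and the axes are right-handed (so a half turn about y gives the same grasp; the last joint's range is limited). The gripper opens to 93 mm and grips with 3 to 60 N. Pads are 15 mm wide; open, the fingers measure 128 mm over their backs; the gripper's body (75 mm by 188 mm) begins 65 mm behind the grasp point.
Start: joints at [1.212, 0.13, 1.488, -0, 1.523, -0.085], TCP at [0.162, 0.578, 0.219] pointing down, gripper open.
Joint ranges: [-2.96, 2.96], [-0.89, 2.26], [0.02, 2.5], [-1.34, 4.48], [0, 2.73], [-2.66, 2.66]. Speed limits (rad/s): [2.39, 2.39, 2.79, 3.14, 3.14, 3.14].

### API

Orientations are given as a rotation vector (axis times angle).
In Python, from rig import telemetry, get_image, workorder gives the robot as it stands.
- The arm moves only by the tool jog_arm, never from a script. Its argument "targets" is one flat list of numbers, 7 for each row, row after row: the shift along the tool's x, y, z in units of 50 mm (1.0 is 50 mm), then the turn, a rotation vector about the tool's x, y, z in units of 5 degrees (1.0 is 5 degrees), then the gripper command: -1 is shut, 1 is fully open, values between are in proportion. A call has 1 to 10 rows; each row shifts and turns the pose as measured when the row begins, along the tool's axes as they then stand; what a row does not reach is not made up. A row lasts 1/8 s, in which the tool goes at most 62.5 mm and 10.7 degrees, less where a joint would pass 70% of its speed; a pose out of reach is approached as far as the arm can. A call is refused whole if a number of a shift passes 1 or a number of a turn 1, either way. A call with a gripper value outside its range is refused whole. The fingers move at their own pace and stop on an object; "newtons" is the grip in N (left out, the last holds). Time passes only in rows, so rows that do not move let the fingers close. It gives the time, the measured TCP pose, the force and the opening at its end, in the units of the state.
- telemetry.get_obs(): the state, without advancing time (a new reading comes with each control period).
- get_image(name): name is "side" or "top"; returns a dict with "color" (384x512x3 uint8, red, green, blue), "depth" (384x512 float32, m along the optical axis (not along the pixel's ray), 0 where there is no reading), "fovy" (degrees; the focal length in pixels is half the picture's height over the tangent of half this angle, whatever the lens; pixels are square), "cx", "cy" (the principal point, pixels), "R" (3x3) and "t" (3): a world point X has camera coordinates R X + t. Camera axes: x right, y down, z forward; pixel columns grow to the right and rows downward; lengths in m; the calibration is good to about 2 mm. A picture is of the moment at which its call begins.
- workorder.job_done(): hands the job in, once; it reports no verdict.
The state is a dict: "t": time; "joint_positions": joint angles; "dq": joint speeds; "joint_efforts": joint torques, N m; "eef_pos": TCP position; "tool_rot": TCP orientation; "wrist_force": force on the tool from outside, world axes, zero at the start; "ft_torque": the same for the moment, N m; "width": finger opening in m.
Only numpy, scipy, OpenCV 4.12 (cv2) and the standard library are available. Lean on these libraries where they do the work, as an engineer would, in place of code of your own. Each camera call takes 0.05 s, during which the arm holds its last target.

### The job

Press the red cap of the fixed spray can all the way down and let it spring back up, which gives the label slot of the glaze rack its shot of setter. Then take the blue label holder from the wooden block and push it down behind the rack's front lip against the sprung seat until its shoulder is fully home on the lip. Finish while still holding it pressed home with the gripper (do not let go), and leave the other label holders and the jars undisturbed.

Things in the scene. Friction and masses are not known exactly. Their poses are not given: they have to be found in the camera images.
- rack: Fixed low wooden glaze shelf, 300 wide (its y) x 165 deep (x), top 90 mm above the table. Origin on the table under its middle; x points from front (lip) to back, z up; yaw within 0.25 rad of world. Aluminium rail along the front (-x) edge with one open label slot at mid-width. Green and red panels (58 wide, 30 mm high above the lip) are fixed in the rail 100 mm right and left of the slot.
- slot (a point): Where a label holder's origin (lowest edge) lies when fully home: middle of the slot in plan, 32 mm below its mouth, 58 mm above the table. Axes as the rack's. The slot is 11 mm wide (x) and 54 mm long (y), open upwards, between the 6 mm thick front lip and the wall behind; an orange sprung seat shows inside.
- slot_mouth (a point): Middle of the slot's open mouth, level with the top of the lip, 90 mm above the table.
- seat (a joint): Travel (m) of the orange sprung seat in the slot: 0 up, growing downwards. The holder's lowest edge meets it 25 mm below the mouth, 7 mm before home. It resists with 4 N at first and 9 N when the holder is home (joint about 0.007); there the shoulder meets the lip's rigid top and the force rises sharply. Let go, it lifts the holder about 7 mm again.
- cap (a joint): Travel (m) of the spray can's red sprung cap: 0 up, 0.006 fully down. About 2 N to start it, 6 N fully down, then a rigid stop; springs back when released.
- cap_top (a point): Centre of the flat top of the red cap (34 mm wide, 20 mm high) of the fixed yellow spray can (56 mm wide, in a 90 mm square dark steel foot), beside the left (+y) end of the rack. The top is 177 mm above the table when up. Pressed straight down.
- blue_holder: Blue label holder to fit, loose, 60 to 130 g. Origin: middle of its lowest edge; z up, x thickness, y width; faces alike, either way round will do. Upwards: blade 7 x 48 mm (wedge-shaped foot) to 32 mm; panel 18 x 58 to 62 mm, its underside is the shoulder; grip tab 14 x 36 to 102 mm. Starts upright in a slot of the block, origin 8 mm above the table. Grip across the 14 mm, 86 mm up.
- block: Fixed dark wooden block, 230 long (its x) x 60 wide x 40 mm high, origin on the table under its middle, z up. Three upright slots in a row along x at -70, 0 and +70 mm, each 9 x 54 mm, hold one label holder each, hanging by its shoulder, its width along the block's x. Which holder is in which slot varies.
- white_holder: White label holder, same shape as the blue one, in another slot of the block. Leave it where it is.
- grey_holder: Grey label holder, same shape as the blue one, in another slot of the block. Leave it where it is.
- jar_a: Blue-glazed jar with black lid, 54 mm wide, 70 mm high, on the rack's board, right of the slot (rack -y). Origin under its middle. Leave it where it is.
- jar_b: Terracotta jar with black lid, 54 mm wide, 70 mm high, on the rack's board, left of the slot (rack +y). Origin under its middle. Leave it where it is.
Mind the look-alikes: they are no part of the job. Of the things that look like the part that bears cap, take the one that is nearest to the robot's base at the start. Of the things shaped like the blue_holder, the blue one is meant.

How it is judged:
By the outcome, as a careful person would: the job done as asked, in the order asked, and still so for the second after the job is handed in, while the arm keeps its last pose, push and grip.
It also fails if it takes over 50 s, if anything falls off the work surface, if the arm or the gripper's body presses on something with over 40 N, if the wrist force passes 120 N, or if a joint passes its speed limit or range.

## Working session

There is one attempt and no reset: what is moved stays moved. The work goes in short steps, Python scripts to look and compute and a tool call to move; the robot and the scene stay as the last step left them, time stands still between calls to the robot, and variables do not carry over. Pictures are saved under pics/ and viewed, and the job is handed in when it is done.

Besides the shell and the picture viewer there is one more tool, called as name(argument=value, ...) on one line, values as JSON. jog_arm: Moves the arm, as the interface text tells. Its arguments: {"type":"object","properties":{"targets":{"type":"array"},"newtons":{"type":"number"}},"required":["targets"]}

```bash
mkdir -p pics; ls; cat > h.py <<'E'
import numpy as np, cv2
from rig import telemetry, get_image, workorder
def K(im):
    f=im["color"].shape[0]/2/np.tan(np.radians(im["fovy"])/2); return f,im["cx"],im["cy"]
def ray(im,u,v):
    f,cx,cy=K(im); R=np.array(im["R"]);t=np.array(im["t"])
    c=-R.T@t; d=R.T@np.array([(u-cx)/f,(v-cy)/f,1.0]); return c,d
def onz(im,u,v,z):
    c,d=ray(im,u,v); return c+d*(z-c[2])/d[2]
def dep(im,u,v):
    c,d=ray(im,u,v); return c+d*im["depth"][int(v),int(u)]
def cloud(im):
    f,cx,cy=K(im); R=np.array(im["R"]);t=np.array(im["t"])
    h,w=im["depth"].shape; u,v=np.meshgrid(np.arange(w),np.arange(h)); d=im["depth"]
    P=np.stack([(u-cx)/f*d,(v-cy)/f*d,d],-1); return (P-t)@R
def save(im,n,crop=None,s=1):
    c=im["color"][...,::-1]
    if crop: c=c[crop[1]:crop[3],crop[0]:crop[2]]
    cv2.imwrite("pics/"+n,cv2.resize(c,None,fx=s,fy=s,interpolation=cv2.INTER_CUBIC))
E
python3 - <<'E'
from h import *
import pickle
for n in("side","top"):
    im=get_image(n); save(im,n+"0.png",s=1.5); pickle.dump(im,open(n+"0.pkl","wb"))
    print(n,im["fovy"],im["cx"],im["cy"],-np.array(im["R"]).T@im["t"],np.round(im["R"],3).tolist(), (im["depth"]>0).mean())
o=telemetry.get_obs(); print(o)
E
```

```text
pics
side 45.26016838972433 257.2045621251576 194.28960714768257 [-0.22568107 -0.91215614  1.00499842] [[0.786, -0.619, 0.003], [-0.349, -0.447, -0.824], [0.511, 0.646, -0.567]] 0.9958852132161459
top 57.7612218869517 255.82124378063486 189.41632789939814 [0.45563199 0.11355011 1.19100638] [[-0.008, -1.0, -0.003], [-0.995, 0.008, -0.095], [0.095, 0.002, -0.995]] 0.9959869384765625
{'t': 0.1, 'joint_positions': array([ 1.21160057e+00,  1.31089620e-01,  1.48915106e+00,  1.32124922e-05,
        1.52303098e+00, -8.54225629e-02]), 'dq': array([ 0.00044939, -0.0026356 , -0.00155831,  0.00035807, -0.00210679,
        0.00087778]), 'joint_efforts': array([ 9.08987113e-04, -5.61339390e+01, -4.93097699e+01,  7.70687638e-02,
        2.89479975e-02, -3.33123728e-05]), 'eef_pos': array([0.16202391, 0.57717248, 0.2177006 ]), 'tool_rot': array([-1.5617291 ,  0.21524998, -0.21464659]), 'wrist_force': array([-0.20932517,  0.32400966, -1.10620907]), 'ft_torque': array([ 0.04558537, -0.02546046, -0.01816179]), 'width': 0.09250425020344082}
```

View pics/side0.png

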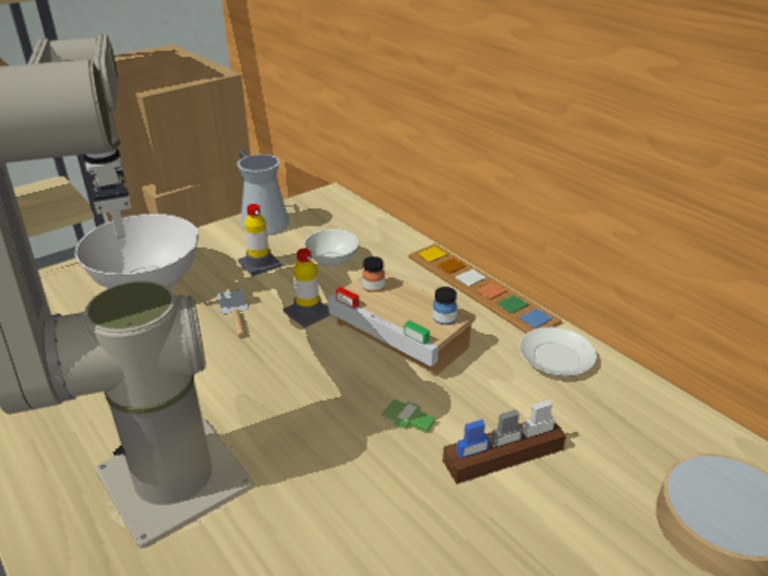

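View pics/top0.png

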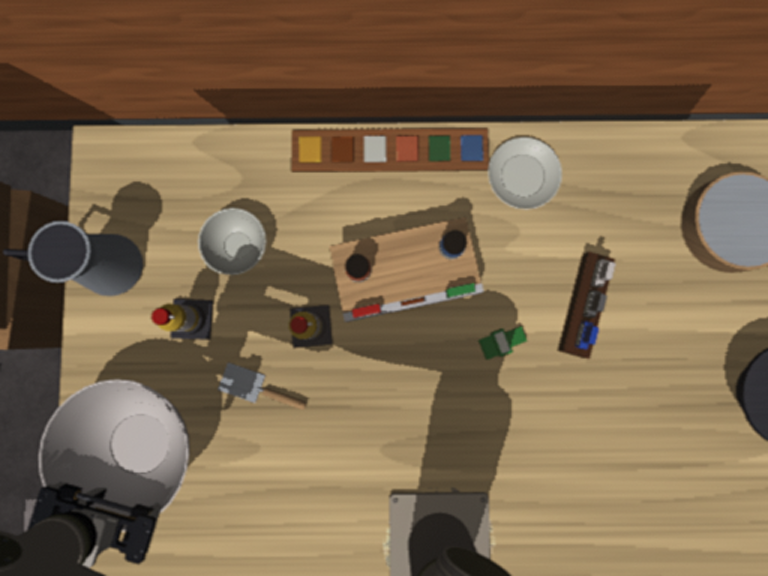

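The top view (1.5x) shows two yellow cans with red caps, at (302,324) beside the rack's left end and at (162,317). It also shows the block with blue at (587,337), grey at (595,301) and white at (603,270). The can at (302,324) is the nearer to the base and stands next to the rack, so it fits. I'll confirm it in a crop and measure.

```bash
cat > m.py <<'E'
from h import *
import pickle,sys
def blobs(im,lo,hi,minA=8,lo2=None,hi2=None):
    hsv=cv2.cvtColor(im["color"],cv2.COLOR_RGB2HSV)
    m=cv2.inRange(hsv,lo,hi)
    if lo2: m|=cv2.inRange(hsv,lo2,hi2)
    n,l,s,c=cv2.connectedComponentsWithStats(m)
    return [(i,s[i],c[i],l==i) for i in range(1,n) if s[i][4]>=minA]
E
python3 - <<'E'
from m import *
for n in("side","top"):
    im=pickle.load(open(n+"0.pkl","rb")); P=cloud(im)
    for name,a in dict(red=((0,150,60),(6,255,255),15,(174,150,60),(180,255,255)),blue=((108,150,80),(125,255,255),15),green=((50,120,60),(80,255,255),15),orange=((5,150,60),(15,255,255),6)).items():
        if name=="orange": continue
        for i,s,c,m in blobs(im,*a):
            q=P[m]; print(n,name,s.tolist(),np.round(c,1),"med",np.round(np.median(q,0),3),"zmax",np.round(np.percentile(q[:,2],[5,95]),3))
    if n=="top":
        save(im,"cans.png",(90,180,340,240),3); save(im,"block.png",(360,150,420,245),6); save(im,"rack.png",(210,130,330,220),6)
E
```

```text
side red [165, 136, 8, 8, 45] [168.  139.1] med [0.485 0.545 0.172] zmax [0.16  0.176]
side red [198, 166, 9, 8, 62] [201.9 169.5] med [0.468 0.274 0.172] zmax [0.161 0.176]
side red [224, 191, 15, 14, 76] [232.5 196.9] med [0.502 0.137 0.115] zmax [0.096 0.121]
side blue [305, 280, 21, 25, 155] [313.9 291.3] med [ 0.439 -0.318  0.073] zmax [0.049 0.11 ]
side green [334, 198, 17, 10, 88] [341.7 202.3] med [ 0.879 -0.019  0.015] zmax [0.011 0.019]
side green [270, 214, 16, 15, 82] [279.3 220.1] med [ 0.542 -0.056  0.116] zmax [0.1  0.12]
side green [274, 277, 15, 10, 91] [281.4 281.2] med [ 0.439 -0.185  0.013] zmax [0.008 0.017]
top red [235, 203, 18, 8, 97] [243.6 206.5] med [0.507 0.153 0.12 ] zmax [0.117 0.123]
top red [101, 206, 11, 10, 92] [106.5 210.5] med [0.495 0.551 0.177] zmax [0.173 0.18 ]
top red [194, 211, 11, 11, 87] [198.9 216. ] med [0.477 0.282 0.177] zmax [0.174 0.18 ]
top blue [386, 218, 12, 14, 64] [392.6 225.5] med [ 0.442 -0.311  0.108] zmax [0.068 0.112]
top green [298, 189, 18, 8, 82] [306.8 192.8] med [ 0.546 -0.041  0.12 ] zmax [0.117 0.123]
top green [340, 218, 10, 13, 82] [344.5 224.3] med [ 0.448 -0.181  0.016] zmax [0.013 0.02 ]
```

```bash
python3 -c "
from h import *
import pickle
im=pickle.load(open('side0.pkl','rb')); save(im,'srack.png',(180,150,320,250),5); save(im,'sblock.png',(290,260,385,325),7)"
```

```text
(no output)
```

View pics/cans.png

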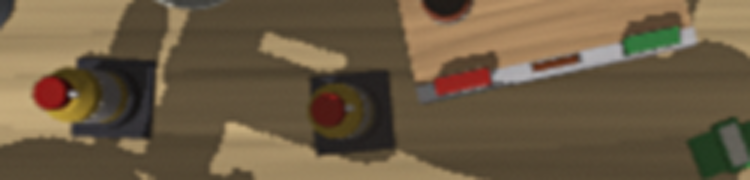

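View pics/block.png

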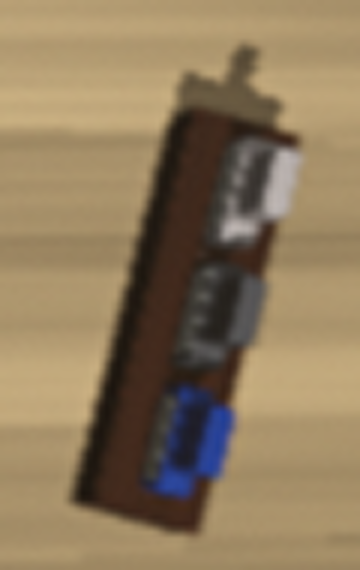

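View pics/rack.png

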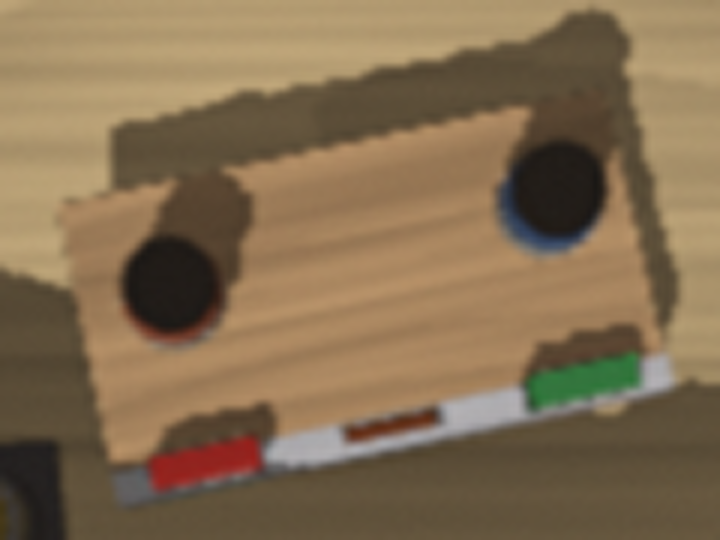

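View pics/sblock.png

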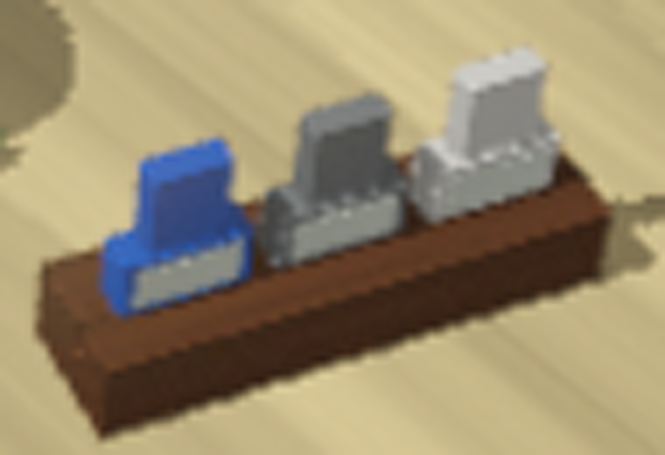

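View pics/srack.png

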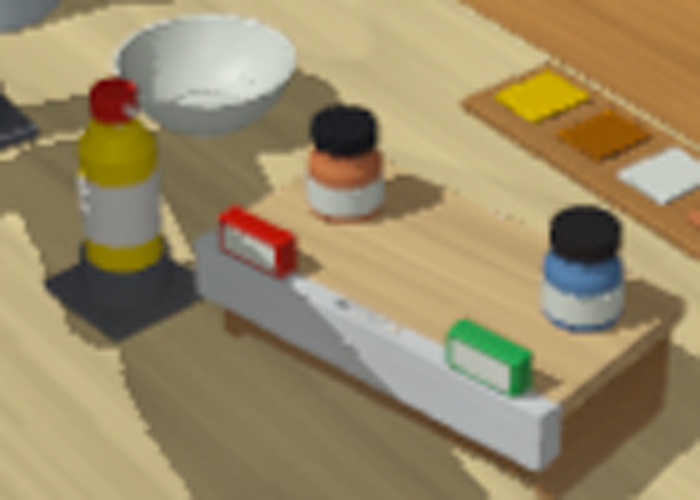

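Candidates in the top view at 1.5x: the red cap at (302,324) is 0.55 m from the base, and the one at (162,317) is 0.74 m away. I take (302,324), as it is nearer and beside the rack's +y end. Both read z=0.177, as expected. The blue holder is the front one on the block. Next I'll measure the slot and block precisely.

```bash
cat > m2.py <<'E'
from m import *
def proj(im,X):
    f,cx,cy=K(im); c=np.atleast_2d(X)@np.array(im["R"]).T+im["t"]
    return np.stack([f*c[:,0]/c[:,2]+cx,f*c[:,1]/c[:,2]+cy],1)
def sample(im,X):
    p=proj(im,X).astype(np.float32)
    return cv2.remap(im["color"],p[:,0].reshape(-1,1),p[:,1].reshape(-1,1),cv2.INTER_LINEAR).reshape(-1,3)
E
python3 - <<'E'
from m2 import *
im=pickle.load(open("top0.pkl","rb")); P=cloud(im)
red=blobs(im,(0,150,60),(6,255,255),15,(174,150,60),(180,255,255)); gr=blobs(im,(50,120,60),(80,255,255),15)
def fit(m,z):
    c,_=cv2.findContours(cv2.resize(m.astype(np.uint8)*255,None,fx=8,fy=8,interpolation=cv2.INTER_LINEAR),0,1)[0:2]
    c=max(c,key=cv2.contourArea)
    c=c.reshape(-1,2); 
    W=np.array([onz(im,(u+.5)/8-.5,(v+.5)/8-.5,z)[:2] for u,v in c]).astype(np.float32)
    return cv2.minAreaRect((W*1000).astype(np.float32)),W
for nm,b,z in [("red",red[0],.12),("cap",red[2],.177),("green",gr[0],.12)]:
    r,W=fit(b[3],z); print(nm,np.round(r[0],1),np.round(r[1],1),round(r[2],1),"cent",np.round(onz(im,*b[2],z)*1000,1))
E
```

```text
red [505.9 154.2] [23.3 61.9] 12.1 cent [505.9 154.2 120. ]
cap [476.6 281.8] [34.7 34.4] 89.6 cent [476.5 282.1 177. ]
green [546.3 -40.8] [20.6 62.5] 12.1 cent [546.4 -41.  120. ]
```

```bash
python3 - <<'E'
from m2 import *
c0=np.array([.526,.0567]);yaw=.2043
ex=np.array([np.cos(yaw),np.sin(yaw)]);ey=np.array([-ex[1],ex[0]])
for n in("top","side"):
    im=pickle.load(open(n+"0.pkl","rb"))
    xs=np.arange(-24,25,2)/1000
    for lab,ys in (("bare+",np.arange(34,62,2)/1000),("bare-",-np.arange(34,62,2)/1000),("slot",np.arange(-16,17,2)/1000)):
        z=.09
        v=[sample(im,np.array([np.r_[c0+x*ex+y*ey,z] for y in ys])).mean(0).round().astype(int).tolist() for x in xs]
        print(n,lab); print([ (int(x*1000),*a) for x,a in zip(xs,v)])
    ys=np.arange(-40,41,2)/1000
    print("along",[(int(y*1000),*sample(im,np.array([np.r_[c0+x*ex+y*ey,.09] for x in(-.001,0,.001)])).mean(0).round().astype(int).tolist()) for y in ys])
E
```

```text
top bare+
[(-24, 97, 82, 59), (-22, 96, 81, 58), (-20, 94, 79, 56), (-18, 91, 77, 55), (-16, 90, 78, 60), (-14, 96, 88, 78), (-12, 116, 112, 110), (-10, 143, 141, 142), (-8, 162, 160, 162), (-6, 171, 169, 172), (-4, 172, 170, 173), (-2, 172, 170, 173), (0, 171, 169, 172), (2, 170, 168, 169), (4, 169, 161, 158), (6, 167, 149, 134), (8, 165, 137, 110), (10, 164, 130, 95), (12, 162, 127, 90), (14, 158, 124, 88), (16, 154, 121, 86), (18, 152, 120, 85), (20, 153, 120, 86), (22, 155, 122, 87), (24, 161, 127, 90)]
top bare-
[(-24, 88, 74, 53), (-22, 89, 75, 53), (-20, 90, 76, 54), (-18, 91, 77, 55), (-16, 96, 84, 67), (-14, 110, 102, 93), (-12, 135, 131, 129), (-10, 158, 155, 157), (-8, 169, 167, 170), (-6, 174, 171, 174), (-4, 175, 173, 175), (-2, 175, 174, 176), (0, 176, 174, 177), (2, 174, 172, 173), (4, 171, 164, 160), (6, 167, 151, 136), (8, 165, 138, 112), (10, 165, 132, 97), (12, 163, 128, 91), (14, 160, 126, 89), (16, 158, 124, 88), (18, 159, 125, 89), (20, 164, 130, 92), (22, 169, 134, 95), (24, 171, 135, 96)]
top slot
[(-24, 92, 78, 56), (-22, 90, 76, 54), (-20, 87, 74, 52), (-18,
[... 3039 characters left out ...]
55), (-24, 191, 177, 152), (-22, 193, 179, 155), (-20, 195, 182, 163), (-18, 193, 182, 166), (-16, 189, 179, 161), (-14, 187, 177, 158), (-12, 190, 179, 161), (-10, 192, 182, 164), (-8, 190, 180, 161), (-6, 188, 177, 158), (-4, 186, 174, 155), (-2, 184, 174, 157), (0, 184, 174, 157), (2, 185, 175, 156), (4, 186, 175, 155), (6, 187, 176, 157), (8, 186, 176, 158), (10, 185, 175, 156), (12, 184, 174, 154), (14, 185, 174, 155), (16, 185, 174, 156), (18, 181, 171, 152), (20, 179, 168, 148), (22, 181, 169, 148), (24, 188, 176, 156), (26, 191, 181, 162), (28, 193, 182, 163), (30, 195, 184, 165), (32, 198, 187, 169), (34, 198, 189, 171), (36, 197, 187, 169), (38, 197, 186, 167), (40, 197, 186, 167)]
```

```bash
python3 - <<'E'
from m2 import *
for n in("top","side"):
    im=pickle.load(open(n+"0.pkl","rb")); P=cloud(im)
    hsv=cv2.cvtColor(im["color"],cv2.COLOR_RGB2HSV)
    # rail/rack flat z
    for nm,(x0,x1,y0,y1) in dict(rack=(.5,.75,-.1,.22),table=(.3,.4,-.1,.1)).items():
        m=(P[...,0]>x0)&(P[...,0]<x1)&(P[...,1]>y0)&(P[...,1]<y1); z=P[m][:,2]
        h,e=np.histogram(z,np.arange(-.01,.2,.002)); i=np.argsort(h)[-3:]; print(n,nm,[(round(e[k],3),int(h[k])) for k in i])
    for nm,b in (("red",blobs(im,(0,150,60),(6,255,255),15,(174,150,60),(180,255,255))),("blue",blobs(im,(108,120,60),(128,255,255),15)),("green",blobs(im,(50,120,60),(80,255,255),15))):
        for i,s,c,m in b:
            q=P[m]; zt=np.percentile(q[:,2],90); q=q[abs(q[:,2]-zt)<.004]; print(n,nm,np.round(c),len(q),np.round(q.mean(0),4),"range",np.round(q.min(0),3),np.round(q.max(0),3))
E
```

```text
top rack [(np.float64(-0.002), 613), (np.float64(0.088), 1231), (np.float64(0.09), 1318)]
top table [(np.float64(0.002), 284), (np.float64(0.0), 544), (np.float64(-0.002), 562)]
top red [244. 206.] 81 [0.5056 0.1552 0.1206] range [0.495 0.128 0.118] [0.517 0.181 0.124]
top red [106. 210.] 74 [0.4951 0.5524 0.1774] range [0.482 0.539 0.175] [0.508 0.567 0.181]
top red [199. 216.] 68 [0.4765 0.2816 0.1777] range [0.462 0.27  0.175] [0.491 0.297 0.182]
top blue [314.  98.] 102 [ 0.8863 -0.0883  0.0193] range [ 0.859 -0.11   0.017] [ 0.911 -0.067  0.025]
top blue [392. 224.] 47 [ 0.4514 -0.3125  0.1095] range [ 0.436 -0.324  0.107] [ 0.467 -0.302  0.114]
top green [307. 193.] 61 [ 0.5464 -0.0413  0.1211] range [ 0.536 -0.067  0.119] [ 0.558 -0.013  0.125]
top green [345. 224.] 55 [ 0.4486 -0.1805  0.0176] range [ 0.429 -0.195  0.015] [ 0.469 -0.164  0.02 ]
side rack [(np.float64(-0.004), 403), (np.float64(0.088), 468), (np.float64(0.086), 644)]
side table [(np.float64(-0.006), 240), (np.float64(-0.002), 421), (np.float64(-0.004), 447)]
side red [168. 139.] 26 [0.4899 0.5491 0.1739] range [0.475 0.537 0.171] [0.505 0.563 0.179]
side red [202. 169.] 33 [0.4719 0.2775 0.1742] range [0.457 0.263 0.172] [0.486 0.295 0.177]
side red [232. 197.] 34 [0.4993 0.1487 0.1181] range [0.487 0.119 0.116] [0.51  0.179 0.122]
side blue [315. 291.] 53 [ 0.4464 -0.3178  0.1077] range [ 0.429 -0.328  0.104] [ 0.466 -0.306  0.111]
side green [342. 202.] 56 [ 0.8773 -0.0185  0.0168] range [ 0.851 -0.04   0.015] [0.904 0.    0.021]
side green [279. 220.] 52 [ 0.5418 -0.0455  0.1177] range [ 0.531 -0.071  0.115] [ 0.553 -0.017  0.122]
side green [281. 281.] 66 [ 0.4433 -0.1854  0.0141] range [ 0.425 -0.203  0.012] [ 0.464 -0.171  0.017]
```

```bash
python3 - <<'E'
from m2 import *
for n in("top","side"):
    im=pickle.load(open(n+"0.pkl","rb")); P=cloud(im)
    off=np.zeros(3) if n=="top" else np.array([.005,.0045,.003])
    Q=P+off
    m=(Q[...,0]>.38)&(Q[...,0]<.65)&(Q[...,1]>-.42)&(Q[...,1]<-.25)&(Q[...,2]>.104)&(Q[...,2]<.116)
    nn,l,s,c=cv2.connectedComponentsWithStats(m.astype(np.uint8))
    cs=[]
    for i in range(1,nn):
        if s[i][4]>15:
            q=Q[l==i]; cs.append(q.mean(0)); r=cv2.minAreaRect((q[:,:2]*1000).astype(np.float32)); print(n,s[i][4],np.round(q.mean(0),4),np.round(r[0],1),np.round(r[1],1),round(r[2],1))
    if len(cs)>=3:
        cs=np.array(cs)[:,:2]; cs=cs[np.argsort(cs[:,0])]; d=cs[-1]-cs[0]; print("len",np.linalg.norm(d),"yaw",np.arctan2(d[1],d[0]))
    m=(Q[...,0]>.38)&(Q[...,0]<.65)&(Q[...,1]>-.42)&(Q[...,1]<-.25)&(Q[...,2]>.034)&(Q[...,2]<.120)
    q=Q[m]; r=cv2.minAreaRect((q[:,:2]*1000).astype(np.float32)); print("block",r)
o=telemetry.get_obs()
from scipy.spatial.transform import Rotation as Rt
print(np.round(Rt.from_rotvec(o["tool_rot"]).as_matrix(),3))
im=pickle.load(open("top0.pkl","rb"));P=cloud(im)
for (u,v) in [(115/1.5,450/1.5),(60/1.5,400/1.5),(185/1.5,450/1.5),(115/1.5,385/1.5),(140/1.5,440/1.5)]: print(np.round(P[int(v),int(u)],3))
E
```

```text
top 53 [ 0.5851 -0.353   0.1097] [ 585.3 -353.4] [13.9 35.3] 73.5
top 58 [ 0.5184 -0.3327  0.1094] [ 518.4 -333.4] [15.8 34.4] 71.0
top 60 [ 0.4517 -0.3128  0.1091] [ 451.5 -313.1] [14.8 35.4] 72.1
len 0.1392982592065217 yaw -0.29266295512990675
block ((518.7078857421875, -333.15045166015625), (61.590049743652344, 230.4798583984375), 73.45494079589844)
side 65 [ 0.5863 -0.354   0.1095] [ 587.5 -353.1] [17.1 36. ] 70.1
side 66 [ 0.5197 -0.334   0.1097] [ 521.5 -334.1] [15.3 38.4] 76.8
side 71 [ 0.4522 -0.3142  0.1099] [ 452.8 -312.9] [15.6 37.7] 75.6
len 0.13992018914628668 yaw -0.2883866393337188
block ((521.58251953125, -333.0972900390625), (65.15482330322266, 233.27049255371094), 72.97122192382812)
[[ 0.963 -0.001  0.27 ]
 [-0.27  -0.002  0.963]
 [-0.    -1.    -0.002]]
[0.205 0.717 0.006]
[ 0.316  0.847 -0.001]
[0.214 0.542 0.055]
[0.358 0.673 0.104]
[0.226 0.663 0.002]
```

Blue tab top is at (0.4517,-0.3128,0.109), and the block yaw is -0.291. The three tabs are 140 mm apart end to end, as they should be. The slot is at (0.526,0.056), yaw about 0.203. Now moving over the near cap with the fingers shut.

jog_arm(targets=[0.85,0,-0.44,0,0,0,-1,0.85,0,-0.44,0,0,0,-1,0.85,0,-0.44,0,0,0,-1,0.85,0,-0.44,0,0,0,-1,0.85,0,-0.44,0,0,0,-1,0.85,0,-0.44,0,0,0,-1,0.85,0,-0.44,0,0,0,-1,0.85,0,-0.44,0,0,0,-1,0,0,0,0,0,0,-1], newtons=20)

```text
t: 1.23
eef_pos: [0.4478, 0.3064, 0.2132]
tool_rot: [-1.568, 0.217, -0.21]
wrist_force: [-0.2, 0.4, -0.1]
width: 0.0074
```

```bash
cat > plan.py <<'E'
from h import *
from scipy.spatial.transform import Rotation as Rt
def plan(p,zyaw=None):
    o=telemetry.get_obs(); R=Rt.from_rotvec(o["tool_rot"]); M=R.as_matrix()
    d=M.T@(np.array(p)-o["eef_pos"])
    if zyaw is None: zyaw=np.arctan2(M[1,2],M[0,2])
    z=np.array([np.cos(zyaw),np.sin(zyaw),0]); y=np.array([0,0,-1.]); T=np.stack([np.cross(y,z),y,z],1)
    r=(R.inv()*Rt.from_matrix(T)).as_rotvec(degrees=True)
    print("t",round(o["t"],2),"eef",np.round(o["eef_pos"],4),"units",np.round(d/.05,3),"turn/5deg",np.round(r/5,2),"F",np.round(o["wrist_force"],1),"w",round(o["width"],4),"zyaw",round(float(np.arctan2(M[1,2],M[0,2])),4),"q",np.round(o["joint_positions"],2))
E
python3 -c "
from plan import *
plan([.4765,.2818,.185])
im=get_image('top');save(im,'t1.png',(120,140,280,260),5)
im=get_image('side');save(im,'s1.png',(120,80,280,200),5)"
```

```text
t 1.23 eef [0.4478 0.3064 0.2132] units [ 0.686  0.564 -0.315] turn/5deg [ 0.09 -0.   -0.04] F [-0.2  0.4 -0.1] w 0.0074 zyaw 1.2996 q [ 0.51 -0.01  1.65 -0.    1.52 -0.79]
```

View pics/s1.png

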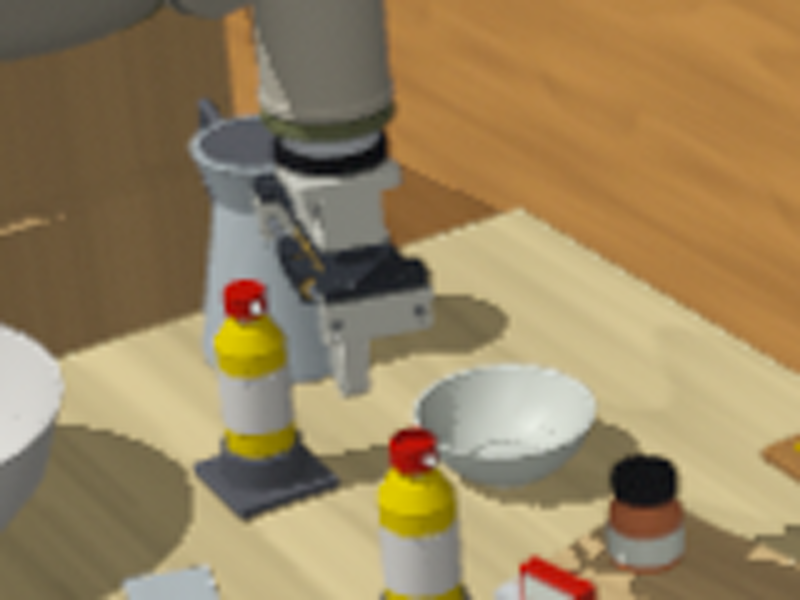

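View pics/t1.png

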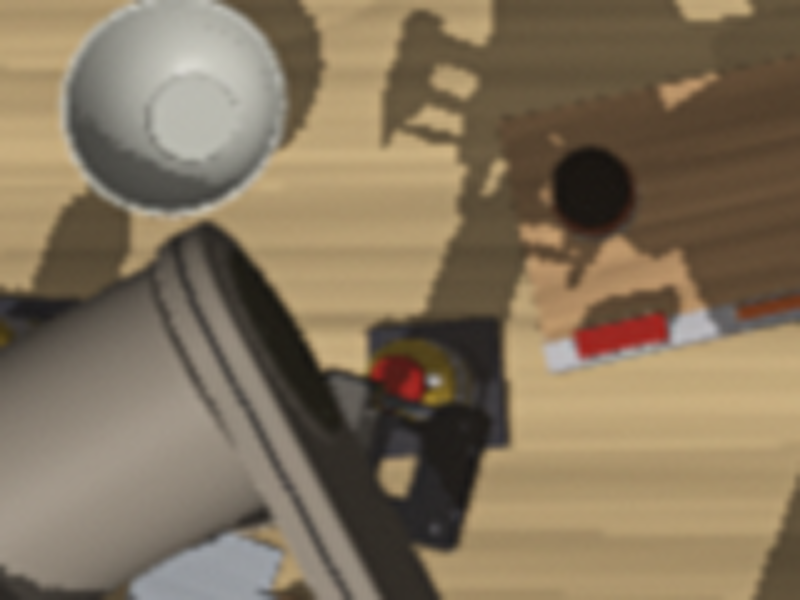

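The side view shows the shut fingertips at crop (352,390), behind and above the near cap at (413,450). The top view shows the gripper beside the cap. Moving over the cap now.

jog_arm(targets=[0.7,0,-0.32,0,0,0,-1,0,0,0,0,0,0,-1])

```text
t: 1.58
eef_pos: [0.4739, 0.2858, 0.2129]
tool_rot: [-1.567, 0.213, -0.203]
wrist_force: [-0.2, -0.5, 1.0]
width: 0.0008
```

```bash
python3 -c "
from plan import *
from m2 import proj
plan([.4765,.2818,.180])
im=get_image('side');save(im,'s2.png',(150,100,250,190),7)
print('tcp in side',proj(im,[telemetry.get_obs()['eef_pos']]), proj(im,[[.4478,.3064,.2132]]))
"
```

```text
t 1.57 eef [0.4739 0.2858 0.2129] units [ 0.075  0.657 -0.059] turn/5deg [ 0.08 -0.   -0.06] F [-0.2 -0.5  1. ] w 0.0008 zyaw 1.3059 q [ 0.45  0.02  1.62 -0.    1.52 -0.85]
tcp in side [[200.34571842 157.1266272 ]] [[191.04885162 157.03275398]]
```

View pics/s2.png

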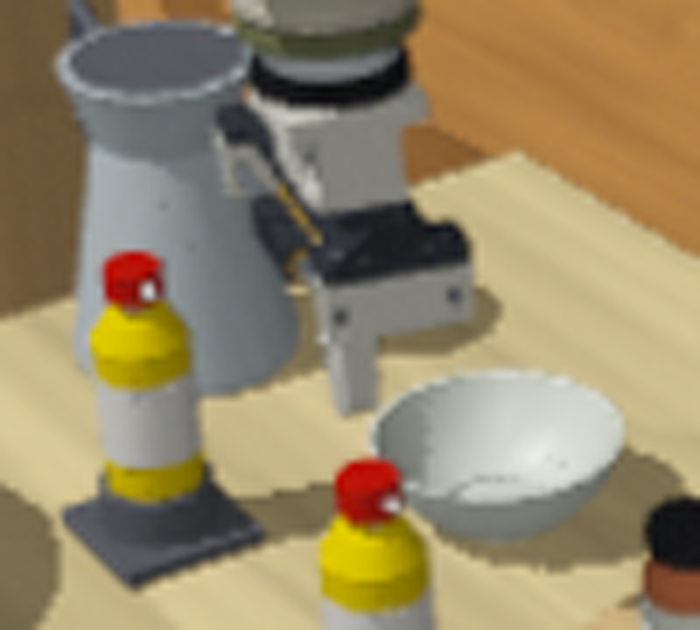

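Projected tip (200.3,157.1) and seen tip (200.7,157.9) agree to about 1 px. The two cameras' depth points differ by 5 mm, so I'll overlay the top-derived shapes on the side view to see where the bias lies.

```bash
python3 - <<'E'
from m2 import *
yaw=.203;c0=np.array([.526,.056]);ex=np.array([np.cos(yaw),np.sin(yaw)]);ey=np.array([-ex[1],ex[0]])
by=-.291;bx=np.array([np.cos(by),np.sin(by)]);bn=np.array([-bx[1],bx[0]])
def rect(c,a,b,hx,hy,z): return np.array([np.r_[c+i*hx*a+j*hy*b,z] for i,j in((1,1),(1,-1),(-1,-1),(-1,1))])
shapes=[rect(c0,ex,ey,.0055,.027,.09)]+[rect(c0+s*.1*ey,ex,ey,.009,.029,.12) for s in(1,-1)]
a=np.linspace(0,2*np.pi,40); shapes.append(np.array([[.4765+.017*np.cos(t),.2818+.017*np.sin(t),.177] for t in a]))
shapes.append(rect(np.array([.4517,-.3128]),bx,bn,.018,.007,.11))
shapes.append(rect(np.array([.5185,-.333]),bx,bn,.115,.03,.04))
for n in("side","top"):
    im=pickle.load(open(n+"0.pkl","rb")); s=6
    img=cv2.resize(im["color"][...,::-1],None,fx=s,fy=s,interpolation=cv2.INTER_CUBIC)
    for sh in shapes:
        p=((proj(im,sh)+.5)*s*8).astype(np.int32); cv2.polylines(img,[p.reshape(-1,1,2)],True,(255,0,255),1,cv2.LINE_AA,3)
    if n=="side": cv2.imwrite("pics/ovA.png",img[155*s:240*s,180*s:310*s]); cv2.imwrite("pics/ovB.png",img[265*s:325*s,290*s:385*s])
    else: cv2.imwrite("pics/ovT.png",img[180*s:240*s,190*s:320*s])
E
```

```text
(no output)
```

View pics/ovA.png

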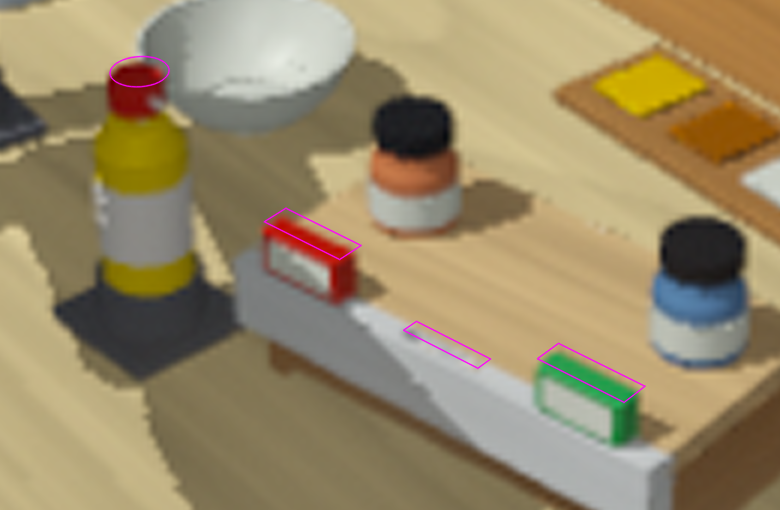

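View pics/ovB.png

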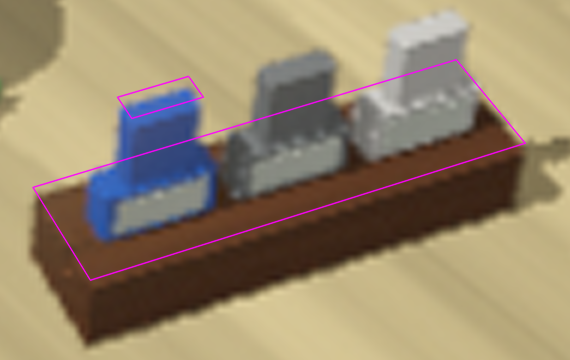

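View pics/ovT.png

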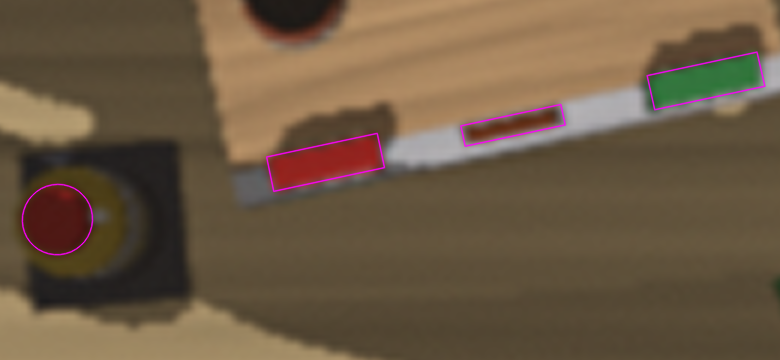

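The top-derived shapes fit the top view well. In the side view everything sits about 1.5 px low, and its table also reads -3 mm. So the side camera has the vertical bias, and I trust the top view for x and y. Now pressing the cap.

jog_arm(targets=[0.07,0.64,-0.06,0.08,0,-0.06,-1,0,0,0,0,0,0,-1])

```text
t: 1.88
eef_pos: [0.4731, 0.2855, 0.1806]
tool_rot: [-1.559, 0.206, -0.203]
wrist_force: [-0.2, -0.5, 0.8]
width: 0.0003
```

jog_arm(targets=[0,0.08,0,0,0,0,-1,0,0.08,0,0,0,0,-1])

```text
t: 2.12
eef_pos: [0.4729, 0.2875, 0.1752]
tool_rot: [-1.558, 0.203, -0.204]
wrist_force: [-0.7, -3.5, 2.7]
width: 0.0004
```

jog_arm(targets=[0.03,0.08,-0.03,0,0,0,-1,0,0.08,0,0,0,0,-1])

```text
t: 2.38
eef_pos: [0.4745, 0.2869, 0.1709]
tool_rot: [-1.556, 0.2, -0.204]
wrist_force: [-12.9, -8.5, 31.3]
width: 0.0005
```

```bash
python3 -c "
from plan import *
plan([.4765,.2818,.169])"
```

```text
t 2.38 eef [0.4745 0.2869 0.1709] units [ 0.065  0.038 -0.088] turn/5deg [-0.07 -0.    0.02] F [-12.9  -8.5  31.3] w 0.0005 zyaw 1.3129 q [ 0.45  0.03  1.68  0.    1.42 -0.86]
```

It is at the rigid stop: z is 0.171 (177 minus 6 mm) with 31 N. Releasing now.

jog_arm(targets=[0,0,0,0,0,0,-1,0,-0.1,0,0,0,0,-1,0,-0.5,0,0,0,0,-1,0,-0.6,0,0,0,0,-1,0,0,0,0,0,0,-1])

```text
t: 3.0
eef_pos: [0.4751, 0.2862, 0.2341]
tool_rot: [-1.555, 0.2, -0.206]
wrist_force: [-0.1, 0.1, -0.8]
width: 0.0004
```

```bash
python3 -c "
from plan import *
plan([.4765,.2818,.22])
import pickle
im=get_image('side');save(im,'s3.png',(150,100,270,190),6);pickle.dump(im,open('side3.pkl','wb'))"
```

```text
t 3.0 eef [0.4751 0.2862 0.2341] units [ 0.049  0.281 -0.079] turn/5deg [-0.08 -0.    0.04] F [-0.1  0.1 -0.8] w 0.0004 zyaw 1.312 q [ 0.45 -0.01  1.6   0.    1.54 -0.86]
```

View pics/s3.png

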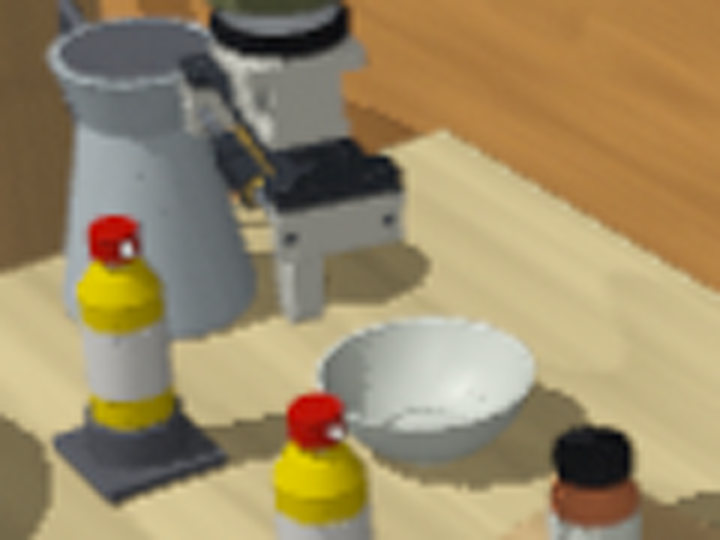

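The cap is back up: in the crop its top is at (315,398), as before. Now traversing to above the blue holder with the gripper half open.

jog_arm(targets=[0.19,0,-0.85,0,0,0,0,0.19,0,-0.85,0,0,0,0,0.19,0,-0.85,0,0,0,0,0.19,0,-0.85,0,0,0,0,0.19,0,-0.85,0,0,0,0,0.19,0,-0.85,0,0,0,0,0.19,0,-0.85,0,0,0,0,0.19,0,-0.85,0,0,0,0,0.19,0,-0.85,0,0,0,0,0.19,0,-0.85,0,0,0,0])

```text
t: 4.3
eef_pos: [0.4504, -0.1604, 0.2133]
tool_rot: [-1.559, 0.213, -0.186]
wrist_force: [1.1, -0.2, -0.1]
width: 0.0466
```

```bash
python3 -c "
from plan import *
plan([.4517,-.3128,.22],1.2798)"
```

```text
t 4.3 eef [ 0.4504 -0.1604  0.2133] units [ 0.788 -0.149 -2.944] turn/5deg [-0.    0.42 -0.2 ] F [ 1.1 -0.2 -0.1] w 0.0466 zyaw 1.3169 q [-0.45 -0.18  1.81 -0.    1.54 -1.76]
```

jog_arm(targets=[0.22,-0.05,-0.8,0,0.1,-0.05,0,0.22,-0.05,-0.8,0,0.1,-0.05,0,0.22,0,-0.8,0,0.1,-0.05,0,0.2,0,-0.6,0,0.1,-0.05,0,0,0,0,0,0,0,0])

```text
t: 4.92
eef_pos: [0.4476, -0.3227, 0.2079]
tool_rot: [-1.553, 0.239, -0.224]
wrist_force: [-0.4, -0.1, 1.2]
width: 0.0462
```

```bash
python3 -c "
from plan import *
plan([.4517,-.3128,.14],1.2798)"
```

```text
t 4.92 eef [ 0.4476 -0.3227  0.2079] units [0.035 1.358 0.208] turn/5deg [-0.04 -0.04 -0.12] F [-0.4 -0.1  1.2] w 0.0462 zyaw 1.2761 q [-0.72  0.02  1.63 -0.    1.51 -1.99]
```

jog_arm(targets=[0.05,0.5,0.2,0,0,-0.12,0,0,0.5,0,0,0,0,0,0,0.35,0,0,0,0,0,0,0,0,0,0,0,0])

```text
t: 5.42
eef_pos: [0.4513, -0.3096, 0.1345]
tool_rot: [-1.551, 0.234, -0.228]
wrist_force: [0.1, 0.4, 0.6]
width: 0.0463
```

```bash
python3 -c "
from plan import *
import pickle
plan([.4517,-.3128,.078],1.2798)
im=get_image('top');save(im,'t4.png',(340,140,440,260),5);pickle.dump(im,open('top4.pkl','wb'))
im=get_image('side');save(im,'s4.png',(270,210,390,320),6)"
```

```text
t 5.42 eef [ 0.4513 -0.3096  0.1345] units [ 0.032  1.129 -0.067] turn/5deg [-0.08 -0.04 -0.06] F [0.1 0.4 0.6] w 0.0463 zyaw 1.2766 q [-0.7   0.05  1.73  0.    1.37 -1.98]
```

View pics/s4.png

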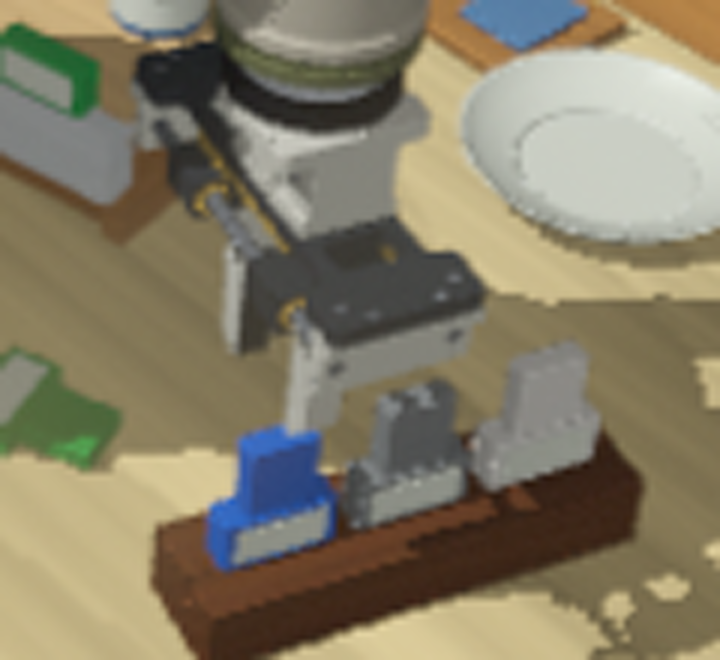

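View pics/t4.png

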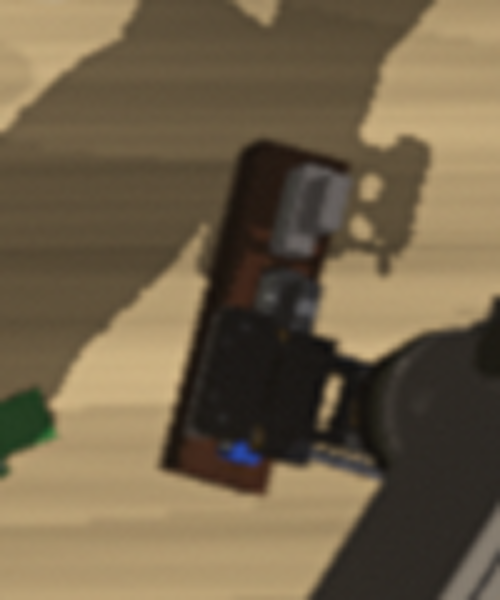

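The side view shows the half-open fingers above the blue tab at (280,440). The finger bracket reaches out above the grey holder but about 38 mm above the tips, so it will clear the grey holder's top. Descending.

jog_arm(targets=[0.03,0.35,-0.08,-0.08,-0.04,-0.06,0,0,0.3,0,0,0,0,0,0,0,0,0,0,0,0])

```text
t: 5.9
eef_pos: [0.4548, -0.3163, 0.107]
tool_rot: [-1.564, 0.222, -0.235]
wrist_force: [0.7, -0.6, 0.7]
width: 0.0466
```

```bash
python3 -c "
from plan import *
plan([.4517,-.3128,.078],1.2798)"
```

```text
t 5.9 eef [ 0.4548 -0.3163  0.107 ] units [-0.086  0.579  0.052] turn/5deg [0.04 0.   0.1 ] F [ 0.7 -0.6  0.7] w 0.0466 zyaw 1.2802 q [-0.7   0.08  1.75 -0.    1.3  -1.98]
```

jog_arm(targets=[-0.08,0.3,0.04,0,0,0.1,0,0,0.22,0,0,0,0,0,0,0,0,0,0,0,0])

```text
t: 6.28
eef_pos: [0.452, -0.3135, 0.0803]
tool_rot: [-1.563, 0.228, -0.229]
wrist_force: [-0.6, -0.3, 0.1]
width: 0.0464
```

```bash
python3 -c "
from plan import *
plan([.4517,-.3128,.079],1.2798)
plan([.4517,-.3128,.079],1.2798)
im=get_image('side');save(im,'s5.png',(270,210,390,320),6)"
```

```text
t 6.28 eef [ 0.452  -0.3135  0.0803] units [-0.01   0.027  0.012] turn/5deg [0.05 0.   0.01] F [-0.6 -0.3  0.1] w 0.0464 zyaw 1.2801 q [-0.7   0.1   1.78 -0.    1.26 -1.98]
t 6.28 eef [ 0.452  -0.3135  0.0803] units [-0.01   0.027  0.012] turn/5deg [0.05 0.   0.01] F [-0.6 -0.3  0.1] w 0.0464 zyaw 1.2801 q [-0.7   0.1   1.78 -0.    1.26 -1.98]
```

View pics/s5.png

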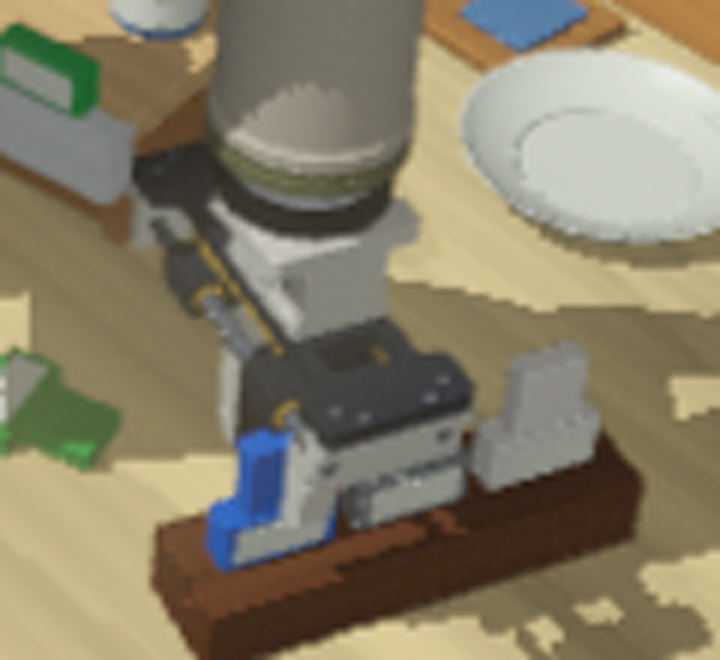

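Side view: the front finger at (310,470) overlaps the tab's centre once parallax is allowed for, and the grey holder at (410,490) is clear. Closing.

jog_arm(targets=[0,0,0,0,0,0,-1,0,0,0,0,0,0,-1,0,0,0,0,0,0,-1,0,0,0,0,0,0,-1], newtons=40)

```text
t: 6.82
eef_pos: [0.4528, -0.3148, 0.0821]
tool_rot: [-1.565, 0.227, -0.23]
wrist_force: [-0.5, -3.6, -1.4]
width: 0.0136
```

```bash
python3 -c "
from plan import *
plan([.4517,-.3128,.079],1.2798)"
```

```text
t 6.83 eef [ 0.4528 -0.3148  0.0821] units [-0.033  0.062  0.032] turn/5deg [0.07 0.   0.04] F [-0.5 -3.6 -1.4] w 0.0136 zyaw 1.28 q [-0.7   0.1   1.77 -0.    1.26 -1.98]
```

Gripped at 13.6 mm width. Lifting straight up.

jog_arm(targets=[0,-0.3,0,0,0,0,-1,0,-0.5,0,0,0,0,-1,0,-0.8,0,0,0,0,-1,0,-0.8,0,0,0,0,-1,0,-0.8,0,0,0,0,-1,0,-0.8,0,0,0,0,-1,0,0,0,0,0,0,-1])

```text
t: 7.7
eef_pos: [0.4523, -0.312, 0.2948]
tool_rot: [-1.565, 0.224, -0.232]
wrist_force: [0.4, -0.3, -0.3]
width: 0.0137
```

```bash
python3 -c "
from plan import *
plan([.526,.056,.25],.203)
im=get_image('side');save(im,'s6.png',(250,130,400,330),4)"
```

```text
t 7.7 eef [ 0.4523 -0.312   0.2948] units [-0.7    0.854  7.478] turn/5deg [1.000e-02 1.235e+01 9.000e-02] F [ 0.4 -0.3 -0.3] w 0.0137 zyaw 1.2804 q [-0.7  -0.03  1.52 -0.    1.65 -1.98]
```

View pics/s6.png

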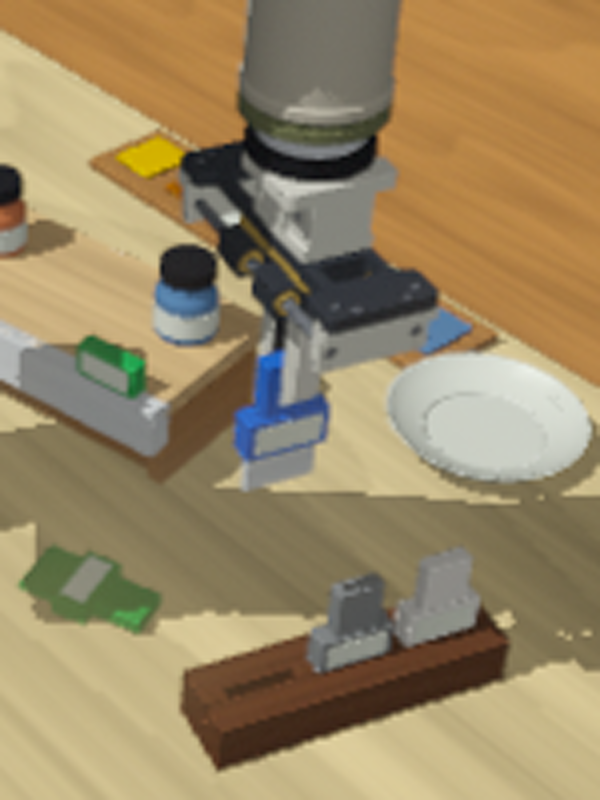

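Lifted cleanly: blue is in the fingers at crop (283,420), with grey and white still in the block. I'll compute the turning traverse.

```bash
python3 - <<'E'
import numpy as np
d=np.array([.0737,.368,-.03])/13
for k in range(13):
    a=np.radians(73.4-5*k); z=np.array([np.cos(a),np.sin(a)]); x=np.array([np.sin(a),-np.cos(a)])
    print(k,np.round([d[:2]@x/.05,-d[2]/.05,d[:2]@z/.05],2))
E
```

```text
0 [-0.05  0.05  0.57]
1 [-0.1   0.05  0.57]
2 [-0.15  0.05  0.56]
3 [-0.2   0.05  0.54]
4 [-0.25  0.05  0.52]
5 [-0.29  0.05  0.5 ]
6 [-0.33  0.05  0.47]
7 [-0.37  0.05  0.44]
8 [-0.41  0.05  0.41]
9 [-0.44  0.05  0.37]
10 [-0.47  0.05  0.33]
11 [-0.5   0.05  0.29]
12 [-0.52  0.05  0.24]
```

jog_arm(targets=[-0.05,0,0.57,0,1,0,-1,-0.1,0,0.57,0,1,0,-1,-0.15,0,0.56,0,1,0,-1,-0.2,0,0.54,0,1,0,-1,-0.25,0,0.52,0,1,0,-1,-0.29,0,0.5,0,1,0,-1,-0.33,0,0.47,0,1,0,-1,-0.37,0,0.44,0,1,0,-1,-0.41,0,0.41,0,1,0,-1,0,0,0,0,0,0,-1])

```text
t: 9.0
eef_pos: [0.4998, -0.0454, 0.2769]
tool_rot: [-1.399, 0.876, -0.839]
wrist_force: [-0.6, -0.3, -0.3]
width: 0.0138
```

```bash
python3 -c "
from plan import *
plan([.526,.056,.25],.203)"
```

```text
t 9.0 eef [ 0.4998 -0.0454  0.2769] units [-1.563  0.544  1.393] turn/5deg [ 0.2   3.05 -0.17] F [-0.6 -0.3 -0.3] w 0.0138 zyaw 0.469 q [-0.2  -0.13  1.64  0.    1.65 -0.66]
```

jog_arm(targets=[-0.42,0,0.35,0.05,0.8,-0.05,-1,-0.44,0,0.32,0.05,0.8,-0.05,-1,-0.46,0,0.28,0.05,0.8,-0.05,-1,-0.45,0,0.25,0.05,0.65,-0.02,-1,0,0,0,0,0,0,-1])

```text
t: 9.62
eef_pos: [0.5216, 0.0584, 0.2712]
tool_rot: [-1.304, 1.068, -1.057]
wrist_force: [-0.0, -0.9, -1.2]
width: 0.0141
```

```bash
python3 -c "
from plan import *
import pickle
plan([.526,.056,.25],.203)
im=get_image('side');save(im,'s7.png',(180,90,320,240),5);pickle.dump(im,open('side7.pkl','wb'))
im=get_image('top');save(im,'t7.png',(200,140,340,230),5);pickle.dump(im,open('top7.pkl','wb'))
pickle.dump(telemetry.get_obs(),open('o7.pkl','wb'))"
```

```text
t 9.62 eef [0.5216 0.0584 0.2712] units [0.066 0.422 0.081] turn/5deg [ 0.11 -0.05 -0.01] F [-0.  -0.9 -1.2] w 0.0141 zyaw 0.1991 q [ 0.01 -0.08  1.61 -0.    1.62 -0.18]
```

View pics/s7.png

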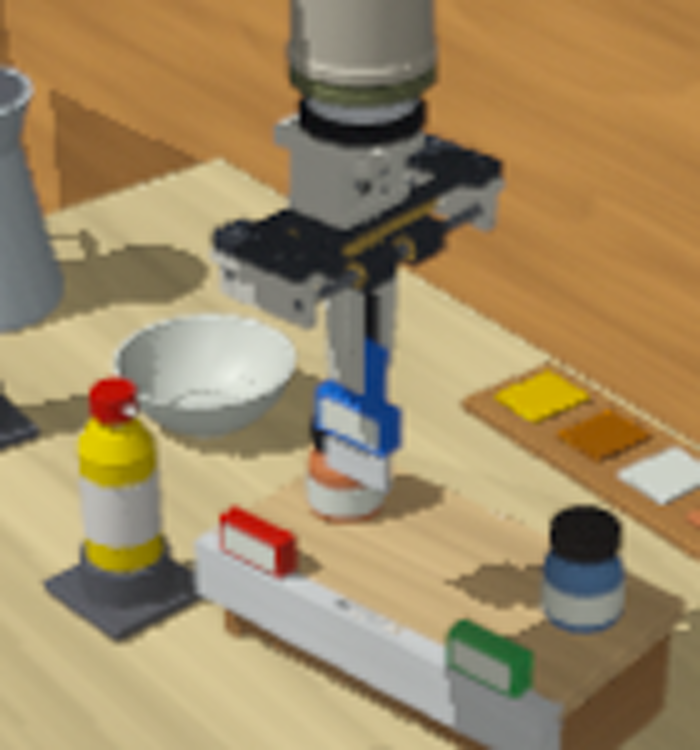

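View pics/t7.png

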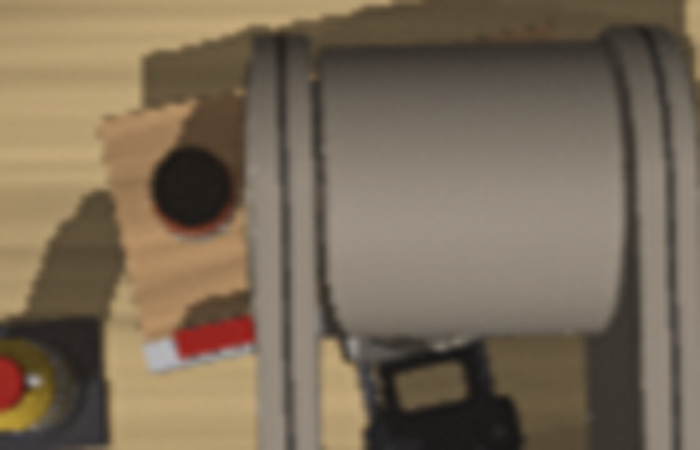

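The top view is blocked by the arm. The side view shows blue upright above the rack at crop (358,415), and its tab extends to the right of the finger. I'll calibrate the side view's pixel shift on the fixed panels, then overlay the predicted holder.

```bash
cat > ov.py <<'E'
from m2 import *
yaw=.203;c0=np.array([.526,.056]);ex=np.array([np.cos(yaw),np.sin(yaw)]);ey=np.array([-ex[1],ex[0]])
def box(c,a,b,hx,hy,z0,z1): return np.array([np.r_[c+i*hx*a+j*hy*b,z] for z in(z0,z1) for i,j in((1,1),(1,-1),(-1,-1),(-1,1))])
def hullc(p):
    h=cv2.convexHull(np.asarray(p,np.float32)); M=cv2.moments(h); return np.array([M["m10"],M["m01"]])/M["m00"],M["m00"]
def maskhull(m):
    k=cv2.resize(m.astype(np.uint8)*255,None,fx=8,fy=8,interpolation=cv2.INTER_LINEAR); c,_=cv2.findContours((k>127).astype(np.uint8),0,1)
    c=np.vstack(c).reshape(-1,2); return hullc((c+.5)/8-.5)
def bias(im):
    out=[]
    for s,args in ((1,((0,150,60),(6,255,255),40,(174,150,60),(180,255,255))),(-1,((50,120,60),(80,255,255),40))):
        pr,A=hullc(proj(im,box(c0+s*.1*ey,ex,ey,.009,.029,.09,.12)))
        bl=blobs(im,*args)
        if not bl: continue
        b=min(bl,key=lambda b:np.linalg.norm(b[2]-pr)); mc,mA=maskhull(b[3]); out.append(mc-pr); print("bias",s,np.round(mc-pr,2),"area",round(A),round(mA))
    return np.mean(out,0)
E
python3 - <<'E'
from ov import *
im0=pickle.load(open("side0.pkl","rb")); im=pickle.load(open("side7.pkl","rb")); o=pickle.load(open("o7.pkl","rb"))
bias(im0); b=bias(im)
from scipy.spatial.transform import Rotation as Rt
M=Rt.from_rotvec(o["tool_rot"]).as_matrix()
T=lambda p:o["eef_pos"]+np.array(p)@M.T   # tool coords x,y(down),z
off=-.0016; oz=.0741
def hb(hx,hz,z0,z1): # holder: width along tool x, thickness along tool z; heights from origin
    return np.array([T([off+i*hx,oz-z,j*hz]) for z in(z0,z1) for i,j in((1,1),(1,-1),(-1,-1),(-1,1))])
s=8; x0,y0,x1,y1=230,140,280,195
for tag,bb in(("raw",np.zeros(2)),("cor",b)):
    img=cv2.resize(im["color"][...,::-1],None,fx=s,fy=s,interpolation=cv2.INTER_CUBIC)
    for B,col in((hb(.024,.0035,.0,.032),(0,255,0)),(hb(.029,.009,.032,.062),(255,0,255)),(hb(.018,.007,.062,.102),(0,255,255))):
        p=((proj(im,B)+bb+.5)*s).astype(int)
        for q in(p[:4],p[4:]): cv2.polylines(img,[q.reshape(-1,1,2).astype(np.int32)],True,col,1,cv2.LINE_AA)
        for k in range(4): cv2.line(img,tuple(map(int,p[k])),tuple(map(int,p[k+4])),col,1,cv2.LINE_AA)
    cv2.imwrite(f"pics/h7{tag}.png",img[y0*s:y1*s,x0*s:x1*s])
a=cv2.imread("pics/h7raw.png");c=cv2.imread("pics/h7cor.png");cv2.imwrite("pics/h7.png",np.hstack([a,c]))
E
```

```text
bias 1 [0.27 0.23] area 166 111
bias -1 [0.92 0.32] area 197 116
bias 1 [0.38 0.43] area 166 106
bias -1 [0.94 0.35] area 197 115
```

View pics/h7.png

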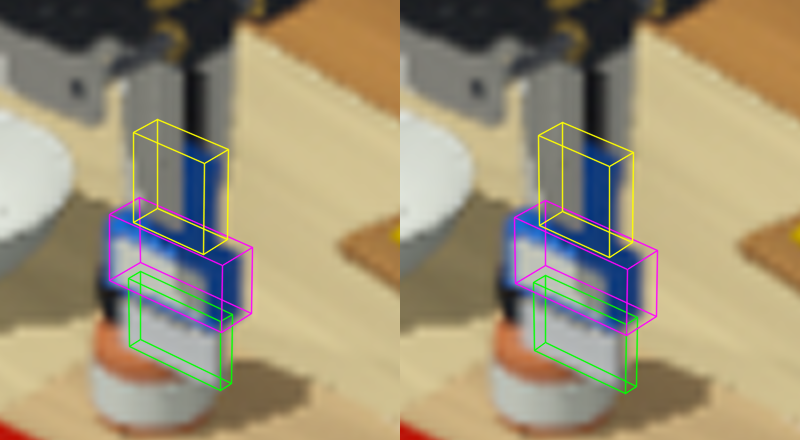

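The mask hulls are incomplete (area 111 against 166), so that bias number is unusable. By eye on the overlays, the side view shows the robot-held blade about (-0.75,0) px from prediction, but the fixed scene about (-0.4,+1.3) px. Gripping also showed the top view's y to be 1.6–2.5 mm too high. So relative to the slot I shift the aim by about -4 mm in both rack x and y, then re-check close to the mouth.

```bash
python3 -c "
from plan import *
plan([.5235,.0493,.178],.203)"
```

```text
t 9.72 eef [0.5215 0.057  0.2713] units [0.16  1.866 0.027] turn/5deg [ 0.11 -0.06 -0.01] F [ 0.1 -0.5 -1.3] w 0.0133 zyaw 0.1981 q [ 0.01 -0.08  1.61 -0.    1.62 -0.19]
```

jog_arm(targets=[0.08,0.5,0.02,0.1,-0.06,0,-1,0.08,0.5,0,0,0,0,-1,0,0.5,0,0,0,0,-1,0,0.3,0,0,0,0,-1,0,0,0,0,0,0,-1])

```text
t: 10.35
eef_pos: [0.5231, 0.043, 0.1787]
tool_rot: [-1.301, 1.058, -1.058]
wrist_force: [0.0, -0.5, -0.6]
width: 0.0139
```

```bash
python3 -c "
from plan import *
import pickle
plan([.5235,.0493,.170],.203)"
```

```text
t 10.35 eef [0.5231 0.043  0.1787] units [-0.122  0.174  0.033] turn/5deg [0.02 0.01 0.01] F [ 0.  -0.5 -0.6] w 0.0139 zyaw 0.204 q [-0.01 -0.05  1.75 -0.    1.45 -0.22]
```

jog_arm(targets=[-0.12,0.1,0.03,0,0,0,-1,0,0,0,0,0,0,-1])

```text
t: 10.6
eef_pos: [0.5244, 0.0492, 0.1752]
tool_rot: [-1.299, 1.056, -1.059]
wrist_force: [0.9, -0.4, -0.6]
width: 0.0137
```

```bash
cat > look.py <<'E'
from ov import *
from plan import plan
from scipy.spatial.transform import Rotation as Rt
import sys
def look(name,off=-.0016,oz=.0741,x0=215,y0=165,x1=290,y1=230,s=8,draw=True):
    o=telemetry.get_obs(); im=get_image("side"); pickle.dump(im,open(name+".pkl","wb"))
    M=Rt.from_rotvec(o["tool_rot"]).as_matrix()
    T=lambda p:o["eef_pos"]+np.array(p)@M.T
    hb=lambda hx,hz,z0,z1:np.array([T([off+i*hx,oz-z,j*hz]) for z in(z0,z1) for i,j in((1,1),(1,-1),(-1,-1),(-1,1))])
    img=cv2.resize(im["color"][...,::-1],None,fx=s,fy=s,interpolation=cv2.INTER_CUBIC); raw=img.copy()
    W=lambda B:((proj(im,B)+.5)*s).astype(int)
    for B,col in((hb(.024,.0035,.0,.032),(0,255,0)),(hb(.029,.009,.032,.062),(255,0,255)),(hb(.018,.007,.062,.102),(0,255,255))):
        p=W(B)
        for q in(p[:4],p[4:]): cv2.polylines(img,[q.reshape(-1,1,2).astype(np.int32)],True,col,1,cv2.LINE_AA)
        for k in range(4): cv2.line(img,tuple(map(int,p[k])),tuple(map(int,p[k+4])),col,1,cv2.LINE_AA)
    f=lambda g:g[y0*s:y1*s,x0*s:x1*s]
    cv2.imwrite("pics/"+name+".png",f(img)); cv2.imwrite("pics/"+name+"r.png",f(raw))
E
python3 -c "
from look import *
plan([.5235,.0493,.170],.203)
look('k1')"
```

```text
t 10.6 eef [0.5244 0.0492 0.1752] units [-0.006  0.104 -0.016] turn/5deg [-0.01  0.01  0.02] F [ 0.9 -0.4 -0.6] w 0.0137 zyaw 0.2038 q [-0.   -0.05  1.75 -0.    1.44 -0.21]
```

View pics/k1.png

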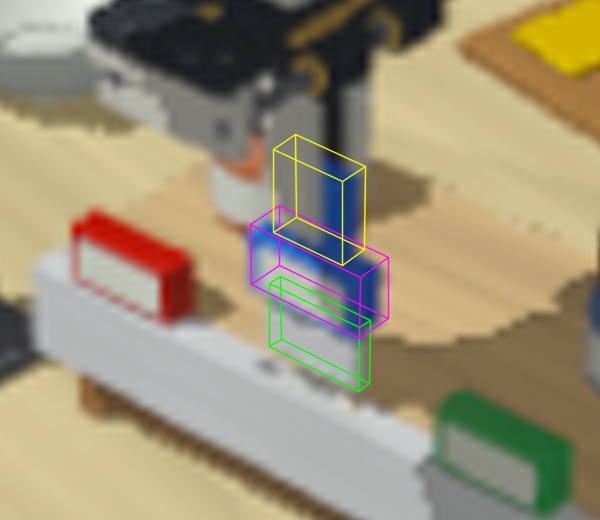

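View pics/k1r.png

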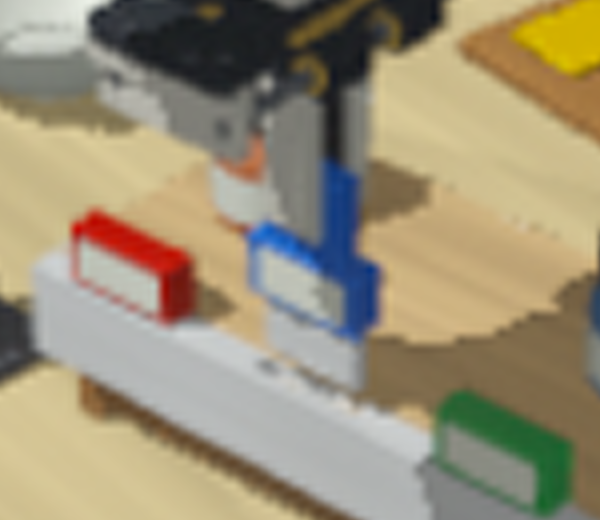

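I'll get the corners from looser colour masks for the red, green and blue panels. They are identical boxes, so the same six hull corners can be compared directly.

```bash
cat > corn.py <<'E'
from look import *
def hullpts(im,which,near):
    s=8
    big=cv2.resize(im["color"],None,fx=s,fy=s,interpolation=cv2.INTER_CUBIC)
    hsv=cv2.cvtColor(big,cv2.COLOR_RGB2HSV)
    if which=="red": m=cv2.inRange(hsv,(0,170,70),(5,255,255))|cv2.inRange(hsv,(172,170,70),(180,255,255))
    if which=="green": m=cv2.inRange(hsv,(48,90,40),(85,255,255))
    if which=="blue": m=cv2.inRange(hsv,(100,120,60),(125,255,255))
    n,l,st,c=cv2.connectedComponentsWithStats(m)
    k=min((i for i in range(1,n) if st[i][4]>1500),key=lambda i:np.linalg.norm((c[i]+.5)/s-.5-near))
    cs,_=cv2.findContours((l==k).astype(np.uint8),0,1); p=np.vstack(cs).reshape(-1,2)
    return (p+.5)/s-.5
# support extents along directions: hull support function in several directions
DIRS=[np.array([np.cos(a),np.sin(a)]) for a in np.radians([0,25,60,90,115,150,180,205,295])]
def supp(p): return np.array([np.percentile(p@d,99.7) for d in DIRS])
def suppm(p): return np.array([np.max(p@d) for d in DIRS])
def compare(im,o,off,oz):
    yaw=.203
    res={}
    for nm,s in(("red",1),("green",-1)):
        pr=proj(im,box(c0+s*.1*ey,ex,ey,.009,.029,.09,.12)); q=hullpts(im,nm,pr.mean(0)); r=suppm(q)-suppm(pr); res[nm]=r
    M=Rt.from_rotvec(o["tool_rot"]).as_matrix()
    T=lambda p:o["eef_pos"]+np.array(p)@M.T
    B=np.array([T([off+i*.029,oz-z,j*.009]) for z in(.032,.062) for i,j in((1,1),(1,-1),(-1,-1),(-1,1))])
    pr=proj(im,B); q=hullpts(im,"blue",pr.mean(0)); res["blue"]=suppm(q)-suppm(pr)
    D=np.array(DIRS)
    use=[1,2,3,4,5,6]  # directions not touched by the tab
    for k,r in res.items():
        A=np.c_[D[use],np.ones(len(use))]; sol,rs,_,_=np.linalg.lstsq(A,r[use],rcond=None)
        print(k,np.round(r,2),"shift",np.round(sol,2),"rms",np.round(np.sqrt(np.mean((A@sol-r[use])**2)),2)); res[k]=sol
    return res
E
python3 - <<'E'
from corn import *
o=telemetry.get_obs(); im=pickle.load(open("k1.pkl","rb"))
r=compare(im,o,-.0016,.0741)
r0=compare(pickle.load(open("side0.pkl","rb")),o,-.0016,.0741) if 0 else None
w=(r["red"]+r["green"])/2; d=(r["blue"]-w)[:2]
# px -> mm at rack, jacobian
p0=proj(im,[np.r_[c0,.1]])[0]
J=np.stack([(proj(im,[np.r_[c0+e*.001,.1]])[0]-p0) for e in(ex,ey)],1)
print("px diff",d,"J",np.round(J,3))
off=np.linalg.solve(J,d); print("holder model->slot model offset mm (rack x,y):",off)
# holder centre by model in rack coords relative to c0
M=Rt.from_rotvec(o["tool_rot"]).as_matrix(); h=(o["eef_pos"]+M@np.array([-.0016,.0741,0]))[:2]-c0
print("holder centre - c0 (mm rack):",h@ex*1000,h@ey*1000,"=> true rel slot:",h@ex*1000+off[0],h@ey*1000+off[1])
E
```

```text
red [-1.22 -1.13 -0.46 -0.75 -0.29 -2.28 -0.1  -0.81 -1.88] shift [ 0.07  0.03 -0.84] rms 0.72
green [-0.86 -0.45 -0.1  -0.05  0.39 -2.66 -0.49 -0.97 -1.4 ] shift [ 0.45  0.72 -0.93] rms 0.87
blue [-1.67 -1.75 -0.18  0.1   0.6  -2.32  0.2  -0.51  8.03] shift [-0.45  1.24 -1.39] rms 1.0
px diff [-0.70499869  0.86402959] J [[ 0.196 -0.23 ]
 [-0.137 -0.116]]
holder model->slot model offset mm (rack x,y): [-5.16747309 -1.34569002]
holder centre - c0 (mm rack): -2.5812708954078185 -5.1287544970391785 => true rel slot: -7.748743988735983 -6.4744445153782
```

The masks fit poorly (rms about 0.8 px, and 1 px is about 3–4 mm), so I'll read the corners directly from large crops of the three panels with the model boxes drawn on.

```bash
python3 - <<'E'
from corn import *
o=telemetry.get_obs(); im=pickle.load(open("k1.pkl","rb")); s=16
M=Rt.from_rotvec(o["tool_rot"]).as_matrix(); T=lambda p:o["eef_pos"]+np.array(p)@M.T
Bb=np.array([T([-.0016+i*.029,.0741-z,j*.009]) for z in(.032,.062) for i,j in((1,1),(1,-1),(-1,-1),(-1,1))])
img=cv2.resize(im["color"][...,::-1],None,fx=s,fy=s,interpolation=cv2.INTER_CUBIC)
tiles=[]
for nm,B in(("red",box(c0+.1*ey,ex,ey,.009,.029,.09,.12)),("green",box(c0-.1*ey,ex,ey,.009,.029,.09,.12)),("blue",Bb)):
    g=img.copy(); p=((proj(im,B)+.5)*s); print(nm,np.round(proj(im,B),1).tolist())
    pi=p.astype(int)
    for q in(pi[:4],pi[4:]): cv2.polylines(g,[q.reshape(-1,1,2).astype(np.int32)],True,(255,255,0),1,cv2.LINE_AA)
    for k in range(4): cv2.line(g,tuple(map(int,pi[k])),tuple(map(int,pi[k+4])),(255,255,0),1,cv2.LINE_AA)
    c=p.mean(0).astype(int); tiles.append(g[c[1]-190:c[1]+190,c[0]-130:c[0]+130]); 
cv2.imwrite("pics/tri.png",np.hstack(tiles))
E
```

```text
red [[227.4, 196.3], [239.8, 202.6], [236.2, 204.9], [223.8, 198.6], [227.1, 189.1], [239.6, 195.4], [236.0, 197.7], [223.5, 191.4]]
green [[272.3, 219.1], [286.6, 226.3], [283.1, 229.0], [268.8, 221.7], [272.5, 211.7], [286.9, 218.8], [283.4, 221.5], [269.0, 214.2]]
blue [[263.2, 204.2], [259.6, 206.7], [246.0, 200.0], [249.6, 197.6], [263.2, 196.6], [259.6, 199.1], [245.9, 192.4], [249.5, 190.1]]
```

View pics/tri.png

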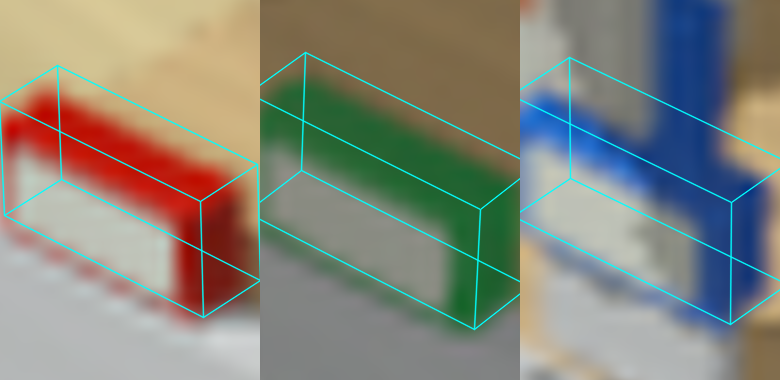

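Corner shifts read from the crops: red about (-15,+14)/16 px, green about (-13,+11)/16, blue about (-24,+8)/16. This puts the holder roughly (-2.6,-2.5) mm in rack axes from the slot, so I move +2 mm in each and lower gently, watching force and height. TCP about 0.164 means blade tip at the mouth.

jog_arm(targets=[-0.05,0.08,0.03,0,0,0,-1,0,0,0,0,0,0,-1])

```text
t: 10.9
eef_pos: [0.5264, 0.0522, 0.1725]
tool_rot: [-1.298, 1.054, -1.06]
wrist_force: [0.4, 0.6, -0.4]
width: 0.0138
```

```bash
python3 -c "
from look import *
plan([.526,.0516,.164],.203)
look('k2')"
```

```text
t 10.9 eef [0.5264 0.0522 0.1725] units [ 0.009  0.171 -0.011] turn/5deg [-0.04  0.02  0.03] F [ 0.4  0.6 -0.4] w 0.0138 zyaw 0.2044 q [ 0.   -0.04  1.75 -0.    1.43 -0.2 ]
```

View pics/k2r.png

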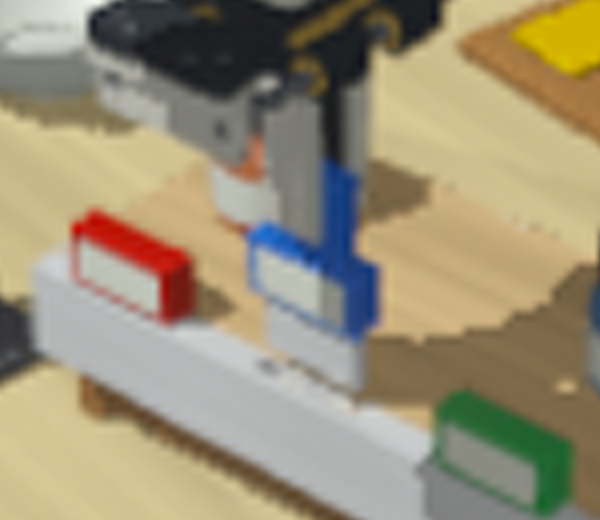

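The blade's lower edge, (268,345) to (362,390), is parallel to the slot and just above it, with the slot's dark end at (270,367). The remaining drop of about 20 crop px brings it onto the slot. Lowering with small steps.

jog_arm(targets=[0,0.12,0,0,0,0,-1,0,0.1,0,0,0,0,-1,0,0,0,0,0,0,-1])

```text
t: 11.32
eef_pos: [0.5265, 0.0521, 0.1609]
tool_rot: [-1.298, 1.054, -1.061]
wrist_force: [-0.4, -0.0, -0.8]
width: 0.0138
```

```bash
python3 -c "
from look import *
plan([.526,.0516,.132],.203)
look('k3')"
```

```text
t 11.32 eef [0.5265 0.0521 0.1609] units [ 0.006  0.579 -0.014] turn/5deg [-0.04  0.02  0.03] F [-0.4 -0.  -0.8] w 0.0138 zyaw 0.2045 q [ 0.   -0.03  1.76 -0.    1.41 -0.2 ]
```

View pics/k3r.png

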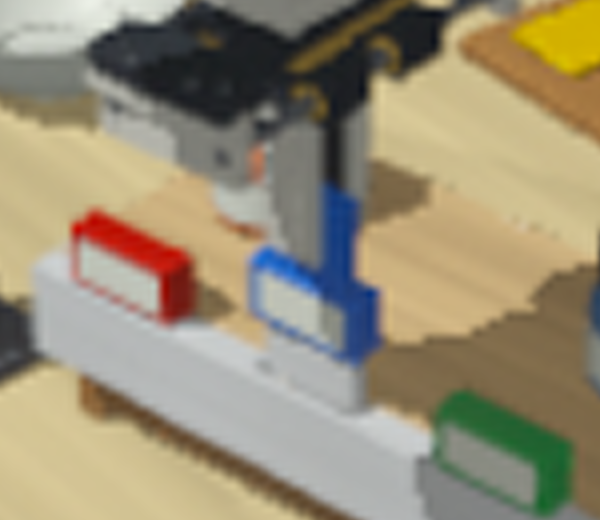

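TCP z of 0.1609 puts the tip about 3 mm below the mouth with no force, so it seems to be entering. Continuing.

jog_arm(targets=[0,0.1,0,0,0,0,-1,0,0.1,0,0,0,0,-1])

```text
t: 11.62
eef_pos: [0.5271, 0.052, 0.1511]
tool_rot: [-1.297, 1.053, -1.061]
wrist_force: [-0.2, -0.2, -1.0]
width: 0.0136
```

The tip is 13 mm inside the slot with no contact force. Continuing to the seat (TCP about 0.139).

jog_arm(targets=[0,0.12,0,0,0,0,-1,0,0.1,0,0,0,0,-1])

```text
t: 11.88
eef_pos: [0.527, 0.0519, 0.1392]
tool_rot: [-1.297, 1.053, -1.061]
wrist_force: [0.3, 0.3, -1.5]
width: 0.0138
```

```bash
python3 -c "
from plan import *
plan([.5268,.052,.132],.203)"
```

```text
t 11.88 eef [0.527  0.0519 0.1392] units [-0.002  0.143 -0.004] turn/5deg [-0.05  0.02  0.03] F [ 0.3  0.3 -1.5] w 0.0138 zyaw 0.2044 q [ 0.   -0.01  1.78 -0.    1.37 -0.2 ]
```

jog_arm(targets=[0,0.08,0,0,0,0,-1,0,0.08,0,0,0,0,-1])

```text
t: 12.12
eef_pos: [0.5273, 0.0519, 0.1318]
tool_rot: [-1.297, 1.052, -1.062]
wrist_force: [-5.0, 1.2, 23.4]
width: 0.014
```

jog_arm(targets=[0,0.08,0,0,0,0,-1])

```text
t: 12.25
eef_pos: [0.528, 0.052, 0.1316]
tool_rot: [-1.296, 1.051, -1.062]
wrist_force: [-20.8, -0.4, 47.0]
width: 0.0136
```

The shoulder is home: z is stiff at 0.1316–0.1318 (predicted 0.132) and the force rises sharply. I'll ease the excess push and the sideways x load.

jog_arm(targets=[0,0.03,-0.03,0,0,0,-1])

```text
t: 12.38
eef_pos: [0.5277, 0.0518, 0.1322]
tool_rot: [-1.294, 1.049, -1.064]
wrist_force: [0.4, 1.6, 6.0]
width: 0.0135
```

jog_arm(targets=[0,0.03,-0.01,0,0,0,-1])

```text
t: 12.5
eef_pos: [0.5279, 0.0518, 0.1324]
tool_rot: [-1.293, 1.047, -1.065]
wrist_force: [-4.0, 0.6, 9.4]
width: 0.0138
```

```bash
python3 -c "
from look import *
plan([.5268,.052,.132],.203)
look('k4')
plan([.5268,.052,.132],.203)"
```

```text
t 12.5 eef [0.5279 0.0518 0.1324] units [-0.008  0.007 -0.021] turn/5deg [-0.13  0.02  0.05] F [-4.   0.6  9.4] w 0.0138 zyaw 0.2048 q [ 0.   -0.01  1.8  -0.    1.35 -0.2 ]
t 12.55 eef [0.5279 0.0518 0.1323] units [-0.008  0.006 -0.02 ] turn/5deg [-0.13  0.02  0.05] F [-3.4  0.7  8.7] w 0.0137 zyaw 0.2048 q [ 0.   -0.01  1.8  -0.    1.35 -0.2 ]
```

View pics/k4r.png

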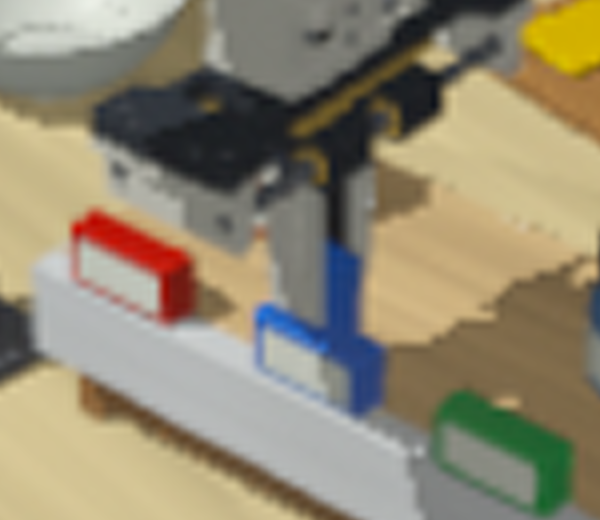

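It looks flush like its neighbours, but at 9 N it is only balancing the seat. Adding a firmer steady push.

jog_arm(targets=[0,0.07,-0.02,0,0,0,-1])

```text
t: 12.68
eef_pos: [0.528, 0.0518, 0.1317]
tool_rot: [-1.291, 1.045, -1.066]
wrist_force: [-10.3, 1.8, 28.2]
width: 0.0138
```

```bash
python3 -c "
from plan import *
plan([.5268,.052,.132],.203)
get_image('top'); get_image('top'); get_image('top')
plan([.5268,.052,.132],.203)"
```

```text
t 12.68 eef [0.528  0.0518 0.1317] units [-0.009 -0.007 -0.023] turn/5deg [-0.16  0.02  0.05] F [-10.3   1.8  28.2] w 0.0138 zyaw 0.2048 q [ 0.   -0.01  1.8  -0.    1.34 -0.2 ]
t 12.82 eef [0.5279 0.0518 0.1317] units [-0.008 -0.006 -0.022] turn/5deg [-0.16  0.02  0.05] F [-6.3 -0.  19.5] w 0.0133 zyaw 0.2049 q [ 0.   -0.01  1.8  -0.    1.34 -0.2 ]
```

```bash
python3 -c "
from plan import *
for _ in range(3):
    im=get_image('top'); im2=get_image('side'); get_image('side'); plan([.5268,.052,.132],.203)
save(im,'tf.png',s=1.5); save(im2,'sf.png',s=1.5)
import numpy as np
"
```

```text
t 12.97 eef [0.5279 0.0518 0.1317] units [-0.008 -0.006 -0.022] turn/5deg [-0.16  0.02  0.05] F [-6.9  0.4 19.7] w 0.0137 zyaw 0.205 q [ 0.   -0.01  1.8  -0.    1.34 -0.2 ]
t 13.12 eef [0.5279 0.0518 0.1317] units [-0.008 -0.006 -0.022] turn/5deg [-0.16  0.02  0.05] F [-8.4  0.2 20.3] w 0.0136 zyaw 0.2049 q [ 0.   -0.01  1.8  -0.    1.34 -0.2 ]
t 13.28 eef [0.5279 0.0518 0.1317] units [-0.008 -0.006 -0.022] turn/5deg [-0.16  0.02  0.05] F [-7.2 -0.  19.4] w 0.0136 zyaw 0.205 q [ 0.   -0.01  1.8  -0.    1.34 -0.2 ]
```

View pics/sf.png

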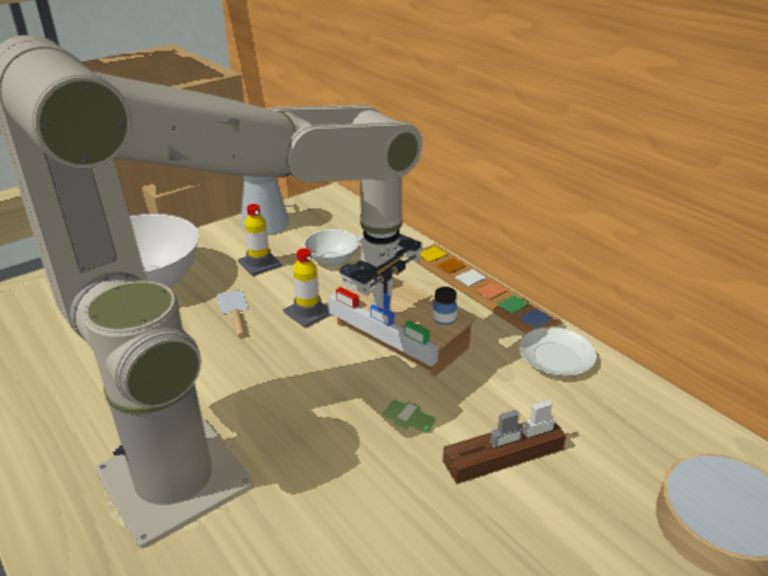

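The push is steady at about 20 N with z fixed at 0.1317. The side view shows blue flush between red and green at (382,315). Grey, white, the blue jar and the cap are as before; jar_b is hidden behind the gripper. Handing in.

```bash
python3 -c "
from rig import workorder
print(workorder.job_done())"
```

```text
the job is handed in; nothing more can be done
None
```

I pressed the nearer red cap fully down and let it spring back, then pushed the blue holder into the slot until its shoulder was home. I handed in at about 13.3 s of the 50 s, still gripping and pressing it.

- **Cap:** it stopped rigidly at z = 0.171 m (6 mm down) with 31 N, and a picture afterwards showed it back up.
- **Blue holder:** the force rose sharply at TCP z = 0.1316–0.1318 m, against 0.132 m predicted for home. The push peaked briefly at 47 N, through the holder. It was a steady 20 N or so at hand-in, about 11 N above the seat's 9 N, with the grip at 13.7 mm. The side view shows it flush with the red and green panels.
- **Other things:** grey, white and the blue jar looked undisturbed in the last side view. The terracotta jar was hidden behind the gripper, so I did not check it at the end.

**Checks that disagreed:**
- **Cameras:** the two views differed by about 4–5 mm. One panel-outline fit was too poor to use, so I set the final aim by comparing panel corners in the side view. The blade then entered the slot with no contact force.
- **Sideways load:** about 7 N remained at the end, from a tool tilt of under 1 degree.

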